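# Set a depth stop to a setting block

## Task

Set the depth stop: push the steel setting block along its guide under the stop screw until its nose meets the post, then turn the T-handle driver clockwise until the screw's foot just touches the block, without clamping it hard. Then draw the block back until its whole length is out from under the overhanging arm, leave it standing in the guide and leave the screw at that setting. Do not knock the glue bottle and solder reel nearby.

Things in the scene. Friction and masses are not known exactly. Their poses are not given: they have to be found in the camera images.
- stop_stand: Depth stop fixed to the desk: aluminium base 300x100x12 mm, grey post and overhanging arm. Origin on the desk directly below the screw's axis; +x along the guide towards the post, z up. Base x -210 to +90 mm; guide floor 12 mm above the desk, rails x -205 to -20 mm, 43 mm apart, tops at z 24 mm, open at -x. Post x +40 to +80 mm.
- overhang_nose (a point): Middle of the lower front edge of the overhanging arm, at x -25 mm of the stand, 75 mm above the desk. The arm runs from here to the post, 44 mm wide, its top 100 mm above the desk (a bush round the screw rises to 106 mm).
- setting_block: Loose steel block, 0.4 to 0.8 kg, in the guide: a bar 160x40x30 mm with an upright tab near its tail. Origin: centre of its underside; +x towards its nose, as the stand's +x. In the guide its gauge top is 42 mm above the desk. Home (nose on the post) its origin is at stand x -40 mm; it is out from under the arm beyond x -105 mm. It starts withdrawn, at x -110 to -135 mm.
- block_tab (a point): Middle of the top of the block's upright tab: 20 mm thick along the block, 36 mm wide, rising 58 mm above the gauge bar to 100 mm above the desk. It lies 70 mm behind the block's origin, and can be pushed, hooked or pinched.
- stop_foot (a point): Centre of the flat underside of the stop screw's foot (18 mm wide). It moves straight up and down on the screw's axis; at the right setting it is 42 mm above the desk, level with the block's gauge top.
- driver_hub (a point): Centre of the T-handle driver's cross bar, on the screw's axis; 150 mm above the desk at joint value 0, sinking with the screw to 137 mm at the right setting. The driver stays in the screw. The bar is a black round rod 14 mm thick, 130 mm long; hub radius 11 mm, steel shank below it of radius 5.5 mm.
- driver_end (a point): Point on the axis of the driver's bar, 58 mm from the hub and 7 mm short of one end: the end that at the start points back along the guide, away from the post (within 35 degrees). At the right setting the bar lies straight across the guide, this end on the stand's +y side.
- driver (a joint): Angle of driver and screw, rad, growing clockwise seen from above, which lowers the screw 6 mm per rad. Starts at 0.2 to 1.2; the foot meets the block under it at 2.2; thread ends at 3.0. Stays where left. Turning takes about 0.06 N m (1 to 1.5 N at the bar's end); once the foot presses on the block the effort rises fast: stop at 3 to 8 N, 15 N clamps it too hard.
- glue_bottle: Bystander, to be left alone: upright white glue bottle with an orange cap, the one beside the stand (left, beyond it), 47 mm wide, 148 mm tall; origin under its centre.
- solder_reel: Bystander, to be left alone: green solder reel standing on its flange, the one just right of the stand, 60 mm wide, 35 mm tall; origin under its centre.
There are look-alikes about, which are no part of the job. There is more than one size of the setting_block; the job needs the larger.

How it is judged (in metres and radians):
On the way, in this order (a step that is already met when the one before it is completed fails the run):
1. the block is home: its nose within 12 mm of the post, flat in the guide (x of setting_block in the frame of stop_stand above -0.052 m and angle between setting_block's own z axis and vertical below 0.06 rad), for 0.2 s.
2. the screw's foot touches the block while it is home (x of setting_block in the frame of stop_stand above -0.055 m and contact force between stop_screw and setting_block above 0.3 N), for 0.2 s.
At the end, for the whole second after the job is handed in: The screw's foot is 42 mm above the desk (the block's top), within 1.2 mm; the block stands flat in the guide, its whole length out from under the arm (origin between x -104 and -200 mm of the stand), and everything is at rest (z of stop_foot in the frame of stop_stand between 0.0408 and 0.0432 m and x of setting_block in the frame of stop_stand between -0.2 and -0.104 m and angle between setting_block's own z axis and vertical below 0.06 rad and z of setting_block in the frame of stop_stand below 0.015 m and linear speed of setting_block below 0.01 m/s and velocity of joint driver between -0.05 and 0.05 rad/s); the robot touches nothing.
It fails at once if the block is clamped hard (more than 120 N between screw and block) (contact force between stop_screw and setting_block above 120 N).
It fails at once if the glue bottle is knocked (moved more than 30 mm) (distance of glue_bottle from where it was at the start of the episode above 0.03 m).
It fails at once if the solder reel is knocked (moved more than 30 mm) (distance of solder_reel from where it was at the start of the episode above 0.03 m).
It also fails if it takes over 72 s, if anything falls off the work surface, if the arm or the gripper's body presses on something with over 40 N, if the wrist force passes 120 N, or if a joint passes its speed limit or range.

## Robot

A 6-joint arm with a two-finger parallel gripper is mounted at the origin on a cart in front of the work surface, level with it; the furniture and walls round the work are solid. World frame = base frame: x ahead of the robot, y to its left, z up, the work surface at z = 0. Lengths are in mm, angles in rad, forces in N, time in s.
With the tool pointing down it reaches from about 350 to 875 mm from the base axis. Payload 4.2 kg.
Tool frame: the origin (TCP) lies at the very end of the fingers, on their centre line; the grasp point (between the pads) lies 19 mm behind it; z points along the fingers, y is the line along which they close (so a half turn about z gives the same grasp; the last joint's range is limited). The gripper opens to 85 mm and grips with 20 to 120 N. Pads are 22 mm wide; open, the fingers measure 114 mm over their backs; the gripper's body (76 mm by 85 mm) begins 54 mm behind the grasp point. The pads swing forward as they close: fully open they stand 13 mm farther back than shut.
Start: joints at [0.259, 0.385, 0.008, 0, -1.194, -0.259], TCP at [624.979, 0.025, 231.312] pointing down, gripper open.
Joint ranges: [-3.14, 3.14], [-1.21, 2.06], [-1.07, 1.41], [-3.16, 2.05], [-2.99, -0.16], [-3.1, 3.1]. Speed limits (rad/s): [2.79, 2.79, 3.14, 3.14, 3.14, 3.14].

## Interface

Orientations are given as a unit quaternion [x, y, z, w].
In Python, from bench import arm gives the robot as it stands. The module is installed in compiled form; this text tells all that it offers.
- The arm moves only by the tool drive_tool, never from a script. Its argument "targets" is a list of rows, each a list of 5 numbers: the closure, from -1 (fully open) to 1 (shut), then the shift along the tool's x, y, z in mm, then the turn about the tool's z in degrees. In form: [[grip, tx, ty, tz, roll], ...]. A call has 1 to 12 rows; each row is the pose to reach, as a shift and turn from the pose commanded when the call began, along the tool's axes at that moment; what a row does not reach only later rows make up. A row lasts 1/10 s, in which the tool goes at most 50 mm and 8.59 degrees, less where a joint would pass 70% of its speed; a pose out of reach is approached as far as the arm can. A call with a gripper value outside its range is refused whole. The fingers move at their own pace and stop on an object; the grip force is fixed at half the most. Time passes only in rows, so rows that repeat a pose let the fingers close. It gives the time, the measured TCP pose, the force, the opening and the grip force at its end, in the units of the state.
- arm.read_state(): the state, without advancing time (a new reading comes with each control period).
- arm.get_image(name): name is "scene" or "side" or "wrist"; returns the picture (420x560x3 uint8, blue, green, red); there is no depth.
- arm.camera_params(name): a dict with "fov_y" (degrees; the focal length in pixels is half the picture's height over the tangent of half this angle, whatever the lens; pixels are square), "cx", "cy" (the principal point, pixels), "rvec" (rotation vector, rad) and "tvec" (3), from world to camera coordinates, as OpenCV has them; the wrist camera has in their place "tool_from_camera" (4x4, takes a point from camera to tool coordinates, whose origin is the TCP and whose axes are the flange's). Camera axes: x right, y down, z forward; pixel columns grow to the right and rows downward; lengths in mm; the calibration is good to about 2 mm. A picture is of the moment at which its call begins: read the wrist's pose just before it. camera_params takes no time and is no camera call.
- arm.job_done(): hands the job in; it is judged then, once.
The state is a dict: "clock": time; "joints": joint angles; "joint_vel": joint speeds; "joint_efforts": joint torques, N m; "position": TCP position; "ee_rot": TCP orientation; "contact_force": force on the tool from outside, world axes, zero at the start; "wrist_torque": the same for the moment, N m; "gripper_width": finger opening in mm; "grasp_force": force on a finger pad.
Only numpy, scipy, OpenCV 4.12 (cv2) and the standard library are available. Lean on these libraries where they do the work, as an engineer would, in place of code of your own. Each camera call takes 0.05 s, during which the arm holds its last target. There are 200 camera calls.

## Working session

There is one attempt and no reset: what is moved stays moved. The work goes in short steps, Python scripts to look and compute and a tool call to move; the robot and the scene stay as the last step left them, time stands still between calls to the robot, and variables do not carry over. Pictures are saved under pics/ and viewed, at most 10 in all, crops included, and the job is handed in when it is done.

Besides the shell and the picture viewer there is one more tool, called after "Call:" by a JSON object that holds its "fn" and its "kwargs", one argument or row to a line. drive_tool: Moves the arm, as the interface text tells. Its arguments: {"type":"object","properties":{"targets":{"type":"array","items":{"type":"array","items":{"type":"number"}}}},"required":["targets"]}

```bash
mkdir -p pics
python3 - <<'E'
from bench import arm
import cv2,numpy as np
s=arm.read_state();print(s)
for n in ("scene","side","wrist"):
    cv2.imwrite(f"pics/{n}0.png",arm.get_image(n));print(n,arm.camera_params(n))
E
```

```text
{'clock': 0.0, 'joints': array([ 2.58599810e-01,  3.85547419e-01,  6.61914295e-03, -5.03364553e-04,
       -1.19401360e+00, -2.58585480e-01]), 'joint_vel': array([ 2.22919531e-05,  1.81956131e-04,  2.64952220e-03,  4.02519586e-04,
       -9.99164126e-04, -1.06798060e-03]), 'joint_efforts': array([-9.55001960e-04, -3.92286408e+01,  1.88399577e+01,  4.18616563e+00,
       -4.72148502e-03,  8.27910434e-07]), 'position': array([6.24407252e+02, 1.78535176e-02, 2.30223847e+02]), 'ee_rot': array([-0.70704576,  0.70716694,  0.00074157, -0.00080971]), 'contact_force': array([ 0.18750171, -0.4246517 , -0.23646677]), 'wrist_torque': array([-0.02295619,  0.01569519, -0.01732785]), 'grasp_force': 0.0, 'gripper_width': 85.6674149728824}
scene {'fov_y': 44.85094988638818, 'cx': 279.364361544534, 'cy': 219.3655214856046, 'rvec': array([ 2.05994754, -0.79569159,  0.42560399]), 'tvec': array([-622.88825892,  165.96735077,  873.9659332 ])}
side {'fov_y': 56.00715497706146, 'cx': 282.01274432693214, 'cy': 210.37720732809944, 'rvec': array([ 2.2320532, -0.2314132,  0.0919246]), 'tvec': array([-604.01090936,  -12.34941801, 1146.85236037])}
wrist {'fov_y': 63.80159829502307, 'cx': 276.5607935259577, 'cy': 209.03584469975704, 'tool_from_camera': array([[-8.01845363e-04, -9.50597889e-01, -3.10423922e-01,
         7.95376851e+01],
       [ 9.99999676e-01, -7.85408353e-04, -1.77942412e-04,
        -1.23645267e+00],
       [-7.46578598e-05, -3.10423964e-01,  9.50598210e-01,
        -1.42198979e+02],
       [ 0.00000000e+00,  0.00000000e+00,  0.00000000e+00,
         1.00000000e+00]])}
```

View pics/scene0.png

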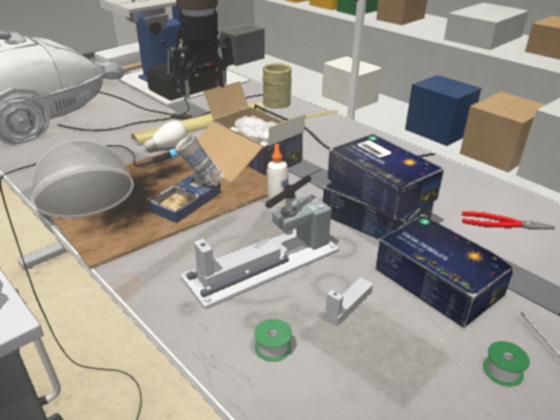

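View pics/side0.png

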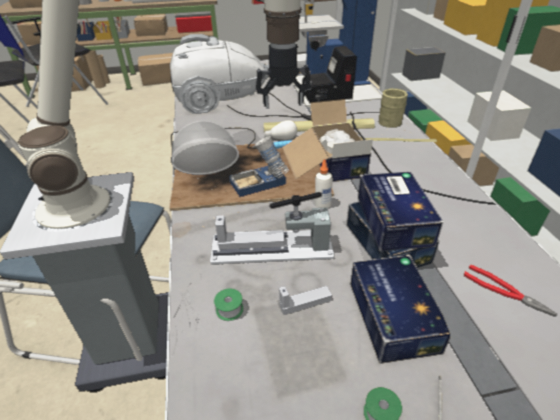

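The scene view shows the stand at about (185–340, 180–300), with the block's tab at (204,245), the T-bar at (288,192), the bottle at (277,175) and the reel at (273,340). In the side view the tab is at (221,225), the bar at (295,201) and the post at (320,228). I'll enlarge both to read exact points.

Run:
```python
import cv2,numpy as np
a=cv2.imread("pics/scene0.png")[170:305,175:345];b=cv2.imread("pics/side0.png")[180:270,205:340]
a=cv2.resize(a,None,fx=4,fy=4,interpolation=2)[:, :]
b=cv2.resize(b,None,fx=5,fy=5,interpolation=2)
cv2.imwrite("pics/za.png",a);cv2.imwrite("pics/zb.png",b)
```

```text
(no output)
```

View pics/za.png

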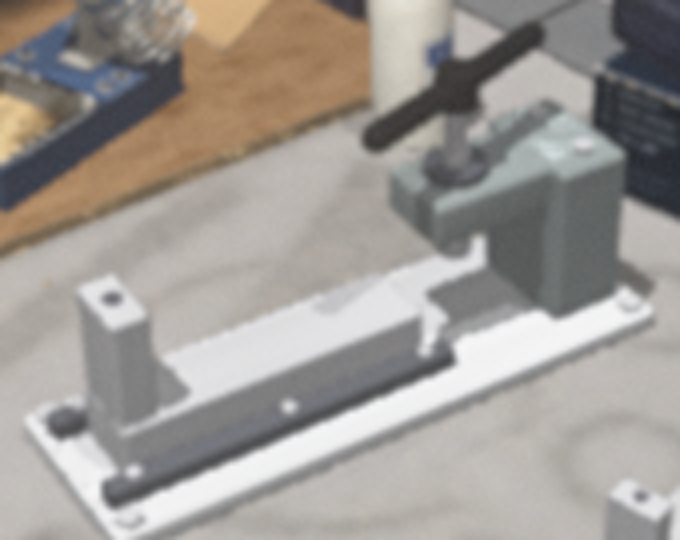

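View pics/zb.png

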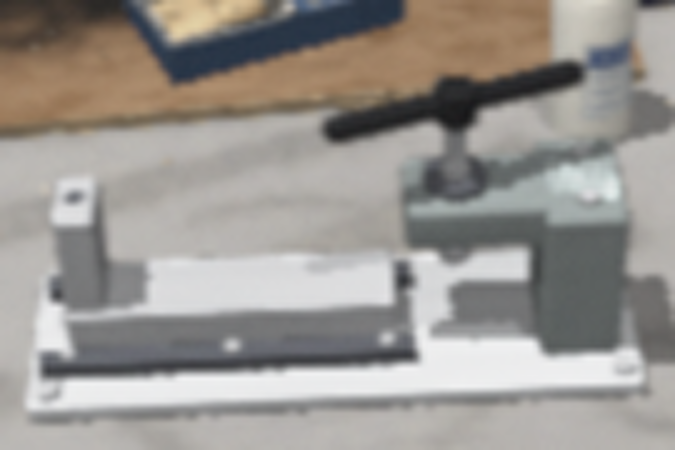

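```bash
cat > h.py <<'E'
import cv2,numpy as np
from bench import arm
def cam(n,s=None):
    p=arm.camera_params(n);f=210/np.tan(np.radians(p["fov_y"]/2))
    K=np.array([[f,0,p["cx"]],[0,f,p["cy"]],[0,0,1]])
    if n!="wrist": return K,cv2.Rodrigues(p["rvec"])[0],p["tvec"].reshape(3,1)
    from scipy.spatial.transform import Rotation as Ro
    T=np.eye(4);T[:3,:3]=Ro.from_quat(s["ee_rot"]).as_matrix();T[:3,3]=s["position"]
    M=np.linalg.inv(T@p["tool_from_camera"]);return K,M[:3,:3],M[:3,3:]
def proj(c,X): K,R,t=c;q=K@(R@np.asarray(X,float).reshape(3,1)+t);return (q[:2]/q[2]).ravel()
def plane(c,uv,z):
    K,R,t=c;d=R.T@np.linalg.inv(K)@[uv[0],uv[1],1];o=(-R.T@t).ravel();return o+d*(z-o[2])/d[2]
def tri(c1,u1,c2,u2):
    X=cv2.triangulatePoints(c1[0]@np.hstack(c1[1:]),c2[0]@np.hstack(c2[1:]),np.array(u1,float),np.array(u2,float));return (X[:3]/X[3]).ravel()
E
python3 - <<'E'
from h import *
np.set_printoptions(precision=1,suppress=True)
a=cam("scene");b=cam("side")
A=lambda u,v:(175+(u+.5)/4-.5,170+(v+.5)/4-.5);B=lambda u,v:(205+(u+.5)/5-.5,180+(v+.5)/5-.5)
for n,p,q,z in [("tab",(112,300),(77,203),100),("hub",(459,84),(455,102),146),("end-",(376,138),(336,128),146),("end+",(530,36),(572,73),146),("baseNL",(117,535),(28,408),12),("baseNR",(652,312),(646,381),12),("baseFL",(28,420),(42,280),12)]:
    print(n,tri(a,A(*p),b,B(*q)),plane(a,A(*p),z),plane(b,B(*q),z))
E
```

```text
tab [ 412.3 -274.5   98.5] [ 411.8 -274.9  100. ] [ 412.3 -278.4  100. ]
hub [ 588.5 -305.3  150.9] [ 594.3 -299.2  146. ] [ 589.9 -299.4  146. ]
end- [ 531.9 -311.8  149.5] [ 535.3 -308.   146. ] [ 532.7 -306.8  146. ]
end+ [ 647.9 -291.9  147.8] [ 650.  -289.8  146. ] [ 648.7 -289.3  146. ]
baseNL [ 376.  -318.2   13.2] [ 377.2 -315.5   12. ] [ 375.8 -319.8   12. ]
baseNR [ 671.8 -362.2    8.7] [ 668.5 -364.8   12. ] [ 670.6 -365.2   12. ]
baseFL [ 388.5 -230.2   15.3] [ 390.9 -225.4   12. ] [ 388.2 -228.9   12. ]
```

Triangulated heights fit (tab 98.5, hub 150.9, base 12). The stand origin is about (590,-302) with yaw about -8.9°, and the bar is about 18° off the guide line (joint ≈0.3). I'll go above it and take one wrist look.

Call:
{"fn": "drive_tool", "kwargs": {
  "targets": [
    [1,270,145,-30,9],
    [1,270,145,-30,9],
    [1,270,145,-30,9],
    [1,270,145,-30,9],
    [1,270,145,-30,9],
    [1,270,145,-30,9],
    [1,270,145,-30,9],
    [1,270,145,-30,9],
    [1,270,145,-30,9],
    [1,270,145,-30,9]
  ]
}}

```text
clock: 1.15
position: [480.6, -268.9, 260.9]
ee_rot: [-0.65, 0.76, 0.0, -0.0]
contact_force: [0.9, 0.9, 0.7]
gripper_width: 0.2
grasp_force: 0.0
```

Run:
```python
from h import *
s=arm.read_state();print(s["clock"],s["position"],s["ee_rot"],s["contact_force"])
im=arm.get_image("wrist");cv2.imwrite("pics/w1.png",im)
c=cam("wrist",s)
# overlay expected points for checking
g=cv2.resize(im,None,fx=1.4,fy=1.4,interpolation=2)
th=np.radians(-8.9);R=np.array([[np.cos(th),-np.sin(th)],[np.sin(th),np.cos(th)]])
for p in [(0,0,155),(-180,0,100),(-210,-50,12),(-210,50,12),(90,-50,12),(90,50,12),(-25,-22,100),(-25,22,100)]:
    w=R@p[:2]+[590,-302];u=proj(c,[w[0],w[1],p[2]]);print(p,u);cv2.circle(g,tuple(int(v) for v in (u+.5)*1.4-.5),4,(0,0,255),1)
cv2.imwrite("pics/w1g.png",g)
```

```text
1.15 [ 480.56555351 -268.85228339  260.90364951] [-6.50106664e-01  7.59842877e-01  3.42806776e-04 -1.01883175e-04] [0.92533685 0.87016504 0.65858699]
(0, 0, 155) [128.57078633 187.20177059]
(-180, 0, 100) [350.94780284 171.99019148]
(-210, -50, 12) [364.29076388 111.49900454]
(-210, 50, 12) [357.66226736 197.72215154]
(90, -50, 12) [ 95.03520236 111.73460401]
(90, 50, 12) [108.96256979 197.97028191]
(-25, -22, 100) [178.88023966 147.87420993]
(-25, 22, 100) [183.16282137 195.37778862]
```

View pics/w1g.png

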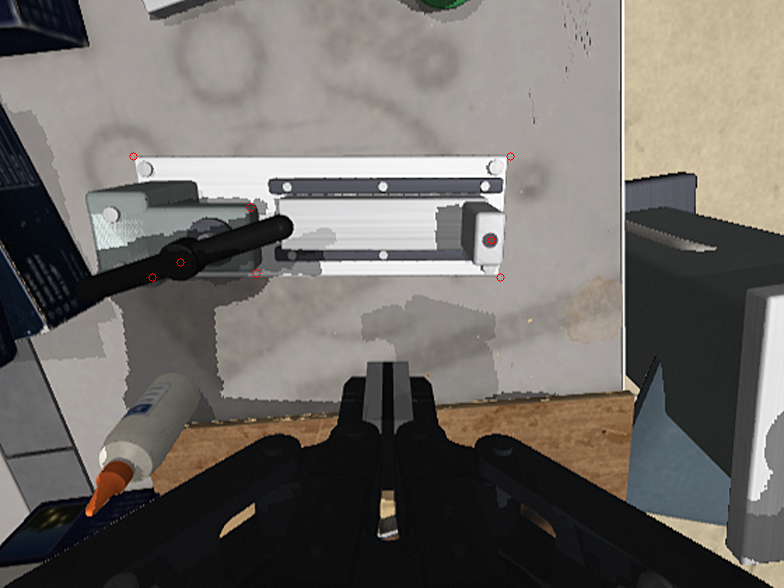

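The overlay matches the stand to within about 3 mm, and the bottle sits near stand (58,145). Next I'll bring the shut fingers down behind the tab.

Call:
{"fn": "drive_tool", "kwargs": {
  "targets": [
    [1,7,50,0,0],
    [1,14,100,0,0],
    [1,14,108,0,0],
    [1,14,108,0,0],
    [1,14,108,50,0],
    [1,14,108,100,0],
    [1,14,108,150,0],
    [1,14,108,191,0],
    [1,14,108,191,0],
    [1,14,108,191,0]
  ]
}}

```text
clock: 2.2
position: [373.0, -267.1, 70.5]
ee_rot: [-0.65, 0.76, -0.0, -0.0]
contact_force: [-0.3, -0.2, 0.6]
gripper_width: 0.2
grasp_force: 0.0
```

Call:
{"fn": "drive_tool", "kwargs": {
  "targets": [
    [1,0,-6,0,0],
    [1,0,-12,0,0],
    [1,0,-18,0,0],
    [1,0,-25,0,0],
    [1,0,-32,0,0],
    [1,0,-39,0,0],
    [1,0,-46,0,0],
    [1,0,-53,0,0],
    [1,0,-60,0,0],
    [1,0,-66,0,0],
    [1,0,-70,0,0],
    [1,0,-72,0,0]
  ]
}}

```text
clock: 3.4
position: [441.2, -278.1, 70.9]
ee_rot: [-0.649, 0.761, 0.001, -0.001]
contact_force: [-5.5, 0.5, 4.5]
gripper_width: -0.1
grasp_force: 3.0
```

Call:
{"fn": "drive_tool", "kwargs": {
  "targets": [
    [1,0,-2,0,0],
    [1,0,-4,0,0],
    [1,0,-6,0,0],
    [1,0,-8,0,0],
    [1,0,-9,0,0],
    [1,0,-9,0,0]
  ]
}}

```text
clock: 4.0
position: [450.0, -279.5, 70.8]
ee_rot: [-0.649, 0.761, 0.001, -0.001]
contact_force: [-3.9, 1.1, 4.1]
gripper_width: -0.1
grasp_force: 2.6
```

Call:
{"fn": "drive_tool", "kwargs": {
  "targets": [
    [1,0,-1,0,0],
    [1,0,-2,0,0],
    [1,0,-3,0,0],
    [1,0,-4,0,0],
    [1,0,-5,0,0],
    [1,0,-5,0,0]
  ]
}}

```text
clock: 4.6
position: [454.9, -280.2, 70.8]
ee_rot: [-0.649, 0.761, 0.001, -0.001]
contact_force: [-4.6, 1.2, 3.7]
gripper_width: -0.1
grasp_force: 2.6
```

Call:
{"fn": "drive_tool", "kwargs": {
  "targets": [
    [1,0,-1,0,0],
    [1,0,-2,0,0],
    [1,0,-3,0,0],
    [1,0,-3,0,0]
  ]
}}

```text
clock: 5.0
position: [457.9, -280.7, 70.8]
ee_rot: [-0.649, 0.761, 0.001, -0.001]
contact_force: [-4.3, 0.9, 3.4]
gripper_width: -0.1
grasp_force: 2.6
```

Not at the post yet (about -134). I'll continue in small steps.

Call:
{"fn": "drive_tool", "kwargs": {
  "targets": [
    [1,0,-1,0,0],
    [1,0,-2,0,0],
    [1,0,-3,0,0],
    [1,0,-4,0,0],
    [1,0,-4,0,0]
  ]
}}

```text
clock: 5.5
position: [458.0, -280.7, 70.7]
ee_rot: [-0.649, 0.761, 0.004, -0.003]
contact_force: [-13.0, 2.9, 10.7]
gripper_width: 0.1
grasp_force: 6.6
```

The force jump shows the nose on the post. I'll back off, rise, and go beside the bar's end on its -y side, aligned with the bar.

Call:
{"fn": "drive_tool", "kwargs": {
  "targets": [
    [1,0,10,0,0],
    [1,0,15,0,0],
    [1,0,15,-50,0],
    [1,0,15,-100,0],
    [1,0,15,-130,0],
    [1,25,-25,-130,-8],
    [1,43,-65,-130,-17],
    [1,43,-90,-130,-17],
    [1,43,-90,-130,-17],
    [1,43,-90,-90,-17],
    [1,43,-90,-52,-17],
    [1,43,-90,-52,-17]
  ]
}}

```text
clock: 6.7
position: [541.4, -336.1, 116.7]
ee_rot: [0.754, -0.656, -0.006, 0.001]
contact_force: [-1.2, -0.1, 0.3]
gripper_width: 0.0
grasp_force: 0.0
```

Run:
```python
from h import *
np.set_printoptions(precision=1,suppress=True)
s=arm.read_state();print(s["position"],s["contact_force"],s["joints"])
d=s["position"][:2]-[590,-302];th=np.radians(-9);print("stand",np.array([[np.cos(th),np.sin(th)],[-np.sin(th),np.cos(th)]])@d)
im=arm.get_image("wrist");im2=arm.get_image("scene")[150:290,160:360]
im2=cv2.resize(im2,(600,420),interpolation=2)[:, 160:]
cv2.imwrite("pics/w2.png",cv2.resize(np.hstack([im[:,:],im2[:, :240]]),(800,420)))
```

```text
[ 541.4 -336.1  116.7] [-1.2 -0.1  0.3] [-0.3  0.5 -0.1 -0.  -1.   0.4]
stand [-42.7 -41.2]
```

View pics/w2.png

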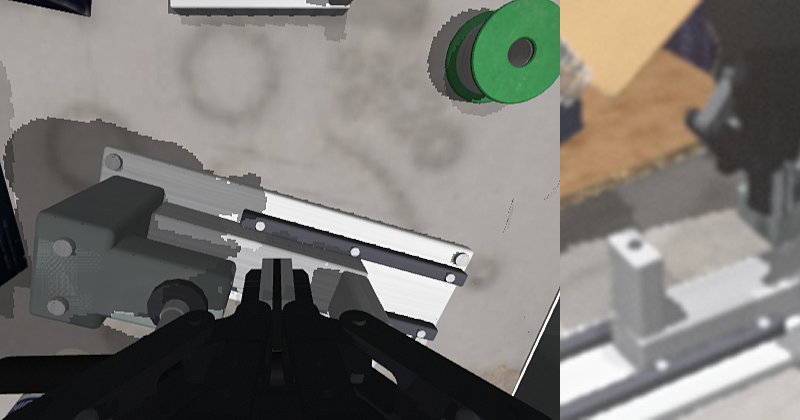

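The wrist view shows the finger beside the bar, clear of the arm, with the reel well off. I'll now sweep the bar clockwise, keeping the finger's face flat against it.

Call:
{"fn": "drive_tool", "kwargs": {
  "targets": [
    [1,-5,0,-3,0],
    [1,-9,0,-3,0],
    [1,-13,1,-3,4],
    [1,-17,2,-3,8],
    [1,-24,3,-3,16],
    [1,-32,3,-3,24],
    [1,-40,1,-3,32],
    [1,-47,-1,-3,40],
    [1,-47,-1,-3,40]
  ]
}}

```text
clock: 7.7
position: [540.1, -290.7, 127.0]
ee_rot: [-0.485, 0.874, -0.001, 0.001]
contact_force: [-0.3, -0.8, 0.6]
gripper_width: 0.0
grasp_force: 0.0
```

Run:
```python
from h import *
np.set_printoptions(precision=2,suppress=True)
s=arm.read_state();print(s["position"],s["contact_force"],s["joints"])
d=s["position"][:2]-[590,-302];th=np.radians(-9);print("stand",np.array([[np.cos(th),np.sin(th)],[-np.sin(th),np.cos(th)]])@d)
im=arm.get_image("side")[170:275,200:350]
cv2.imwrite("pics/s3.png",cv2.resize(im,(750,525),interpolation=2))
```

```text
[ 540.13 -290.68  127.02] [-0.26 -0.84  0.59] [-0.23  0.45 -0.16  0.   -0.95 -0.33]
stand [-51.03   3.38]
```

View pics/s3.png

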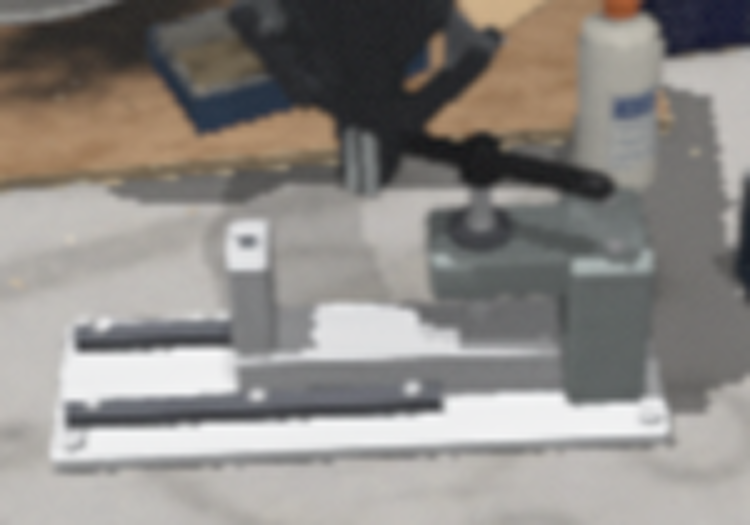

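The picture shows the bar following the finger, the block home under the arm, and the bottle clear. I'll continue to about 15° short of contact.

Call:
{"fn": "drive_tool", "kwargs": {
  "targets": [
    [1,-7,4,3,8],
    [1,-14,4,3,16],
    [1,-22,4,3,24],
    [1,-29,3,3,32],
    [1,-36,1,3,40],
    [1,-43,-2,3,48],
    [1,-46,-4,3,52],
    [1,-46,-4,3,52],
    [1,-46,-4,3,52]
  ]
}}

```text
clock: 8.65
position: [567.7, -254.6, 122.9]
ee_rot: [-0.054, 0.999, -0.0, 0.001]
contact_force: [0.2, 0.3, -0.1]
gripper_width: 0.0
grasp_force: 0.1
```

```bash
cat > st.py <<'E'
from h import *
from scipy.spatial.transform import Rotation as Ro
np.set_printoptions(precision=2,suppress=True)
s=arm.read_state();R=Ro.from_quat(s["ee_rot"])
M=Ro.from_euler("z",9,degrees=True)
print(s["clock"],"stand",M.apply(s["position"]-[590,-302,0]),"Fstand",M.apply(s["contact_force"]),"tooly",M.apply(R.apply([0,1,0])),"phi",np.degrees(np.arctan2(*M.apply(R.apply([0,1,0]))[[1,0]])))
E
python3 st.py
```

```text
8.65 stand [-29.48  43.32 122.91] Fstand [ 0.18  0.37 -0.1 ] tooly [-0.26  0.97 -0.  ] phi 105.17471469129774
```

Call:
{"fn": "drive_tool", "kwargs": {
  "targets": [
    [1,-2,0.5,0,2],
    [1,-3.5,1,0,4],
    [1,-5,1.5,0,6],
    [1,-7,2,0,8],
    [1,-7,2,0,8],
    [1,-7,2,0,8]
  ]
}}

```text
clock: 9.25
position: [573.9, -251.9, 122.5]
ee_rot: [0.017, 1.0, -0.0, 0.0]
contact_force: [-0.1, -0.4, -0.3]
gripper_width: 0.0
grasp_force: 0.4
```

```bash
python3 st.py
```

```text
9.25 stand [-23.7   46.95 122.47] Fstand [-0.04 -0.38 -0.34] tooly [-0.12  0.99 -0.  ] phi 97.09304775969538
```

Call:
{"fn": "drive_tool", "kwargs": {
  "targets": [
    [1,-1,0.3,0,1],
    [1,-2,0.6,0,2],
    [1,-3,0.9,0,3],
    [1,-4,1,0,4],
    [1,-4,1,0,4],
    [1,-4,1,0,4]
  ]
}}

```text
clock: 9.85
position: [578.3, -250.8, 122.3]
ee_rot: [0.052, 0.999, 0.0, 0.0]
contact_force: [-0.5, -0.9, -0.6]
gripper_width: -0.2
grasp_force: 0.4
```

```bash
python3 st.py
```

```text
9.85 stand [-19.6   48.76 122.27] Fstand [-0.35 -0.94 -0.63] tooly [-0.05  1.    0.  ] phi 93.00936041723591
```

Call:
{"fn": "drive_tool", "kwargs": {
  "targets": [
    [1,-0.5,0,0,0.5],
    [1,-1,0,0,1],
    [1,-1.5,0,0,1.5],
    [1,-1.5,0,0,1.5]
  ]
}}

```text
clock: 10.25
position: [579.7, -250.9, 122.3]
ee_rot: [0.065, 0.998, 0.0, 0.0]
contact_force: [-1.3, 0.4, -0.3]
gripper_width: -0.2
grasp_force: 0.6
```

Call:
{"fn": "drive_tool", "kwargs": {
  "targets": [
    [1,-0.5,0,0,0.5],
    [1,-1,0,0,1],
    [1,-1,0,0,1]
  ]
}}

```text
clock: 10.55
position: [580.5, -251.0, 122.3]
ee_rot: [0.074, 0.997, 0.0, -0.0]
contact_force: [-0.8, 2.0, 0.8]
gripper_width: -0.3
grasp_force: 0.9
```

```bash
python3 st.py
```

```text
10.55 stand [-17.32  48.91 122.3 ] Fstand [-1.08  1.84  0.79] tooly [-0.01  1.    0.  ] phi 90.48557824241807
```

Call:
{"fn": "drive_tool", "kwargs": {
  "targets": [
    [1,-0.5,0,0,0],
    [1,-1,0,0,0],
    [1,-1,0,0,0]
  ]
}}

```text
clock: 10.85
position: [581.3, -251.1, 122.2]
ee_rot: [0.074, 0.997, 0.0, -0.001]
contact_force: [-2.5, 2.9, 0.8]
gripper_width: 0.1
grasp_force: 1.6
```

Call:
{"fn": "drive_tool", "kwargs": {
  "targets": [
    [1,-0.5,0,0,0],
    [1,-1,0,0,0],
    [1,-1,0,0,0]
  ]
}}

```text
clock: 11.15
position: [582.1, -251.2, 122.2]
ee_rot: [0.074, 0.997, 0.0, -0.001]
contact_force: [-3.9, 3.7, 0.6]
gripper_width: 0.1
grasp_force: 2.2
```

```bash
python3 st.py
```

```text
11.15 stand [-15.77  48.93 122.18] Fstand [-4.47  3.02  0.64] tooly [-0.01  1.    0.  ] phi 90.49463400215336
```

Call:
{"fn": "drive_tool", "kwargs": {
  "targets": [
    [1,-0.5,0,0,0],
    [1,-1,0,0,0],
    [1,-1,0,0,0],
    [1,-1,0,0,0]
  ]
}}

```text
clock: 11.55
position: [582.7, -251.2, 122.1]
ee_rot: [0.074, 0.997, 0.0, -0.001]
contact_force: [-5.0, 4.2, 1.8]
gripper_width: 0.4
grasp_force: 2.6
```

```bash
python3 st.py
```

```text
11.55 stand [-15.16  49.01 122.13] Fstand [-5.62  3.36  1.79] tooly [-0.01  1.    0.  ] phi 90.49081370261797
```

The turning force is about 5.6 N and rising with travel, so the foot is on the block. I'll back off and go over to in front of the tab.

Call:
{"fn": "drive_tool", "kwargs": {
  "targets": [
    [1,8,0,0,0],
    [1,20,0,0,0],
    [1,20,0,-40,0],
    [1,20,0,-80,0],
    [1,40,-25,-80,0],
    [1,66,-49,-80,0],
    [1,66,-49,-80,0],
    [1,66,-49,-40,0],
    [1,66,-49,10,0],
    [1,66,-49,50,0],
    [1,66,-49,57,0],
    [1,66,-49,57,0]
  ]
}}

```text
clock: 12.75
position: [511.6, -290.6, 64.9]
ee_rot: [0.074, 0.997, -0.0, -0.0]
contact_force: [0.5, -0.3, 1.6]
gripper_width: -0.3
grasp_force: 0.0
```

```bash
python3 st.py
python3 - <<'E'
from h import *
im=arm.get_image("side")[170:275,200:350]
cv2.imwrite("pics/s4.png",cv2.resize(im,(750,525),interpolation=2))
E
```

```text
12.75 stand [-79.23  -1.03  64.87] Fstand [ 0.53 -0.23  1.64] tooly [-0.01  1.   -0.  ] phi 90.54555349878822
```

View pics/s4.png

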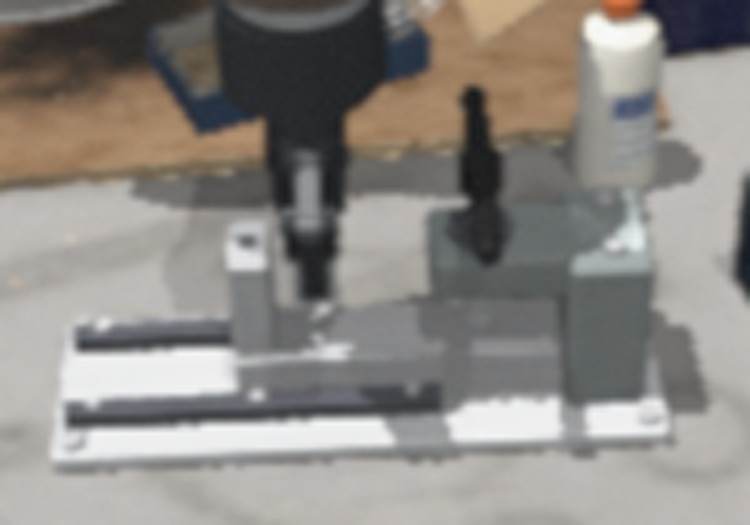

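The bar is straight across the guide and the finger stands between the tab and the arm. I'll draw the block back.

Call:
{"fn": "drive_tool", "kwargs": {
  "targets": [
    [1,4,0,0,0],
    [1,8,0,0,0],
    [1,12,0,0,0],
    [1,16,0,0,0],
    [1,20,0,0,0],
    [1,24,0,0,0],
    [1,28,0,0,0],
    [1,28,0,0,0]
  ]
}}

```text
clock: 13.6
position: [490.1, -287.5, 67.6]
ee_rot: [0.073, 0.997, -0.002, 0.008]
contact_force: [10.8, -2.1, -5.2]
gripper_width: -0.0
grasp_force: 5.7
```

Call:
{"fn": "drive_tool", "kwargs": {
  "targets": [
    [1,6,0,0,0],
    [1,12,0,0,0],
    [1,18,0,0,0],
    [1,24,0,0,0],
    [1,30,0,0,0],
    [1,36,0,0,0],
    [1,42,0,0,0],
    [1,48,0,0,0],
    [1,54,0,0,0],
    [1,60,0,0,0],
    [1,65,0,0,0],
    [1,67,0,0,0]
  ]
}}

```text
clock: 14.8
position: [417.0, -276.3, 65.7]
ee_rot: [0.074, 0.997, -0.0, 0.001]
contact_force: [4.2, -0.7, 2.1]
gripper_width: -0.2
grasp_force: 2.4
```

```bash
python3 st.py
```

```text
14.8 stand [-174.92   -1.72   65.69] Fstand [ 4.31 -0.06  2.06] tooly [-0.01  1.   -0.  ] phi 90.50012510003795
```

Call:
{"fn": "drive_tool", "kwargs": {
  "targets": [
    [1,-6,0,0,0],
    [1,-15,0,0,0],
    [1,-15,0,0,0],
    [1,-15,0,-50,0],
    [1,-15,0,-100,0],
    [1,-15,0,-150,0],
    [1,-15,0,-195,0],
    [1,-15,40,-195,0],
    [1,-15,60,-195,0],
    [1,-15,60,-195,0],
    [1,-15,60,-195,0]
  ]
}}

```text
clock: 15.9
position: [440.3, -218.9, 259.7]
ee_rot: [0.074, 0.997, 0.0, -0.001]
contact_force: [-0.7, 0.3, 0.1]
gripper_width: -0.2
grasp_force: 0.0
```

```bash
python3 st.py
python3 - <<'E'
from h import *
a=arm.get_image("side")[170:275,200:350];b=arm.get_image("scene")[160:305,175:345]
a=cv2.resize(a,(400,280),interpolation=2);b=cv2.resize(b,(328,280),interpolation=2)
cv2.imwrite("pics/s5.png",np.hstack([a,b]))
E
```

```text
15.9 stand [-160.89   58.68  259.65] Fstand [-0.77  0.21  0.07] tooly [-0.01  1.    0.  ] phi 90.54851182803394
```

View pics/s5.png

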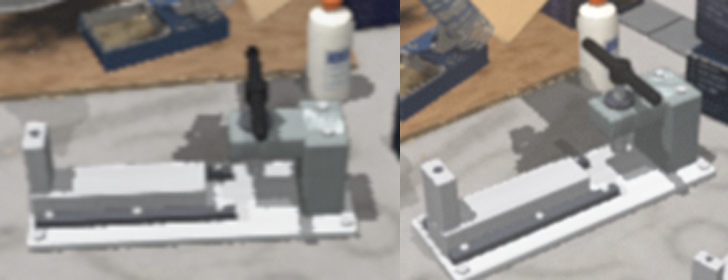

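The block stands flat in the guide, clear of the arm. The bar lies across the guide, the bottle is untouched and the robot is clear.

```bash
python3 -c "
from bench import arm
print(arm.job_done())"
```

```text
the job is handed in; nothing more can be done
None
```

The job is handed in, with no verdict returned: I pushed the block home, turned the screw until its foot touched the block (about 5.6 N at the bar's end), then drew the block back to about x -126 mm, clear of the arm, and did not touch the bottle or reel.

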